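Index the pottery gauge arm one hole

TASK

The gauge arm between the two banding wheels is locked by a spring index pin: hook a fingertip under the pin's red pull ring, lift the pin clear of its hole, swing the arm one hole towards the blue bowl, and let the pin drop fully home in that hole. Work gently with the fingertips only: do not pinch the ring or force the arm, never swing it the other way or past that hole, and leave the bowl, the cup and everything else on the bench where they are.

Things in the scene. Friction and masses are not known exactly. Their poses are not given: they have to be found in the camera images.
- fixture: Green base plate with a steel index sector, fixed to the bench. Origin on the bench under the arm's pivot; x points away from the robot along the sector's middle, y to its left, z up. Five holes (13 mm wide, solid lands between) on a 130 mm radius about the pivot, every 0.30 rad (39 mm), at -0.60 to 0.60 rad from x. Sector top at z 30 mm; base reaches from x -55 to 175 mm.
- gauge_arm (a joint): Angle of the aluminium arm about its pivot (rad): 0 = along the fixture's x (middle hole, the start), positive = towards its +y. The pin leaves it 0.015 rad of play. Friction about 0.1 N m (1 N at the ring). Flat bar 36 mm wide, top at z 48 mm; hub top z 55 mm; ends 250 mm from the pivot. Yellow cross bar 200 mm long, 235 mm from the pivot, top at z 143 mm.
- index_pin (a joint): Lift of the 9 mm spring pin (m): 0 = fully home in a hole, 0.010 = its round tip level with the sector's top (riding on a land), 0.022 = upper stop. Spring and weight press it down with about 3.7 N when home and 5.5 N at 0.016; let go over a hole, or pushed along a land to one, it drops in by itself.
- ring_center (a point): Centre of the red eight-sided pull ring on top of the pin, 130 mm from the pivot, 106.5 mm above the bench when home. It stands upright across the arm (opening faces along the arm), rigid with the pin; 7 mm rod, opening 60 x 60 mm with cut corners (flats 36 mm). Guide below: 26 mm across, top z 66 mm. A finger tilted about 40 degrees from vertical, pointing outward along the arm and down, goes in.
- bowl_center (a point): Centre of the blue bowl (rim 116 mm across, 55 mm high), standing loose on one of the two banding wheels (discs 136 mm across, 45 mm high); its side says which way to swing. Leave it.
- cup_center (a point): Centre of the white cup (72 mm across, 68 mm high), loose on the other banding wheel. Leave it.
- glaze_jar: Amber glaze jar, 60 mm across, 90 mm high, at the left, nearer the robot; origin at its underside. Leave it.
- mug: Terracotta mug, 80 mm across, 85 mm high, at the right; origin at its underside. Leave it.
- rib: Wooden throwing rib, 100 x 50 x 12 mm, lying at the right, nearer the robot; origin at its underside. Leave it.
- brush_grip (a point): Handle of the brush lying at the left. Leave it.
- clay_block: Block of dried clay, 90 x 70 x 60 mm, at the right; origin at its underside. Leave it.

How it is judged:
On the way, in this order (a step that is already met when the one before it is completed fails the run):
1. the pin is lifted clear of the middle hole (value of joint index_pin above 0.01 m and value of joint gauge_arm between -0.06 and 0.06 rad), for 0.05 s.
2. the arm is swung towards the bowl with the pin out (value of joint index_pin above 0.006 m and ((y of bowl_center in the frame of fixture above 0 m and value of joint gauge_arm between 0.12 and 0.4 rad) or (y of bowl_center in the frame of fixture below 0 m and value of joint gauge_arm between -0.4 and -0.12 rad))), for 0.05 s.
3. the pin is home in the next hole towards the bowl (value of joint index_pin below 0.003 m and ((y of bowl_center in the frame of fixture above 0 m and value of joint gauge_arm between 0.27 and 0.33 rad) or (y of bowl_center in the frame of fixture below 0 m and value of joint gauge_arm between -0.33 and -0.27 rad))), for 0.2 s.
At the end, for the whole second after the job is handed in: The arm stands still in the hole next to the middle one on the bowl's side (0.30 rad, within 0.03), the pin is home (within 3 mm), and every loose thing is within 15 mm of where it was (all of step 3 and velocity of joint gauge_arm between -0.02 and 0.02 rad/s and distance of each of bowl_center, cup_center, glaze_jar, mug, rib, brush_grip, clay_block from where it was at the start of the episode below 0.015 m); the robot touches nothing.
It fails at once if the arm is swung the wrong way ((y of bowl_center in the frame of fixture above 0 m and value of joint gauge_arm below -0.1 rad) or (y of bowl_center in the frame of fixture below 0 m and value of joint gauge_arm above 0.1 rad)).
It fails at once if the arm is swung past the next hole ((y of bowl_center in the frame of fixture above 0 m and value of joint gauge_arm above 0.42 rad) or (y of bowl_center in the frame of fixture below 0 m and value of joint gauge_arm below -0.42 rad)).
It fails at once if the ring or the arm is pinched or forced (over 25 N) (contact force between the fingers and gauge_arm above 25 N).
It fails at once if a loose thing is lifted, knocked or shifted (distance of any of bowl_center, cup_center, glaze_jar, mug, rib, brush_grip, clay_block from where it was at the start of the episode above 0.015 m).
It also fails if it takes over 51 s, if anything falls off the work surface, if the arm or the gripper's body presses on something with over 40 N, if the wrist force passes 120 N, or if a joint passes its speed limit or range.

ROBOT

A 7-joint arm with a two-finger parallel gripper is mounted at the origin on the work surface. World frame = base frame: x ahead of the robot, y to its left, z up, the work surface at z = 0. Lengths are in m, angles in rad, forces in N, time in s.
With the tool pointing down it reaches from about 0.425 to 0.875 m from the base axis. Payload 8.4 kg.
Tool frame: the origin (TCP) lies on the centre line of the jaws, within the pads' length; the fingertips stand 19 mm ahead of it and the grasp point (between the pads) is the TCP; z points along the fingers, y is the line along which they close (so a half turn about z gives the same grasp; the last joint's range is limited). The gripper opens to 87 mm and grips with 3 to 60 N. Pads are 19 mm wide; open, the fingers measure 117 mm over their backs; the gripper's body (75 mm by 190 mm) begins 51 mm behind the grasp point.
Start: joints at [-0.099, 0.333, 0.04, 1.465, -0.013, 1.343, -0.059], TCP at [0.65, -0, 0.242] pointing down, gripper open.
Joint ranges: [-2.58, 2.58], [-0.38, 2.09], [-1.3, 1.39], [0.25, 2.4], [-1.5, 4.64], [0.08, 2.09], [-2.65, 2.65]. Speed limits (rad/s): [2.22, 2.22, 2.79, 2.79, 3.14, 3.14, 3.14].

INTERFACE

Orientations are given as a unit quaternion [x, y, z, w].
In Python, from bench import arm gives the robot as it stands. The module is installed in compiled form; this text tells all that it offers.
- The arm moves only by the tool carry_out, never from a script. Its argument "increments" is a list of rows, each a list of 3 entries, a list of its own where there are three numbers: the turn, a rotation vector about the tool's x, y, z normalised to -1 to 1, where 1 is 2 rad, then the shift along the tool's x, y, z normalised to -1 to 1, where 1 is 120 mm, then the gripper command: -1 is shut, 1 is fully open, values between are in proportion. A call has 1 to 20 rows; each row is the pose to reach, as a shift and turn from the pose commanded when the call began, along the tool's axes at that moment; what a row does not reach only later rows make up. A row lasts 1/12 s, in which the tool goes at most 41.7 mm and 7.16 degrees, less where a joint would pass 70% of its speed; a pose out of reach is approached as far as the arm can. A call with a number of a shift or a turn outside -1 to 1 is refused whole. A call with a gripper value outside its range is refused whole. The fingers move at their own pace and stop on an object; "grip_force" is the grip in N (left out, the last holds). Time passes only in rows, so rows that repeat a pose let the fingers close. It gives the time, the measured TCP pose, the force, the opening and the grip force at its end, in the units of the state.
- arm.get_obs(): the state, without advancing time (a new reading comes with each control period).
- arm.camera(name): name is "scene" or "side" or "wrist"; returns the picture (384x512x3 uint8, red, green, blue); there is no depth.
- arm.get_calibration(name): a dict with "fx", "fy", "cx", "cy" (pixels), "eye" and "orientation" of the camera in the world. Camera axes: x right, y down, z forward; pixel columns grow to the right and rows downward; lengths in m; the calibration is good to about 2 mm. The wrist camera is an equidistant fisheye: a pixel r from the principal point sees the ray r / f radians off the axis. A picture is of the moment at which its call begins: read the wrist's pose just before it. get_calibration takes no time and is no camera call; for the wrist camera it gives the pose at the moment of the call.
- arm.finish_job(): hands the job in; it is judged then, once.
Trained networks look in the newest picture that a camera, given by its name, has taken for a name from the list of things; names that differ only in an ending like _2 or _b are one class to them, and where a whole thing is asked for, a point or a joint stands for the part that bears it (a point fixed in the world has none). Each returns a list of dicts, best first, with "score" (0 to 1); they miss things now and then, are a little off and sometimes report something else, mostly with a low value. They report only what shows in the picture. A call takes as long as a camera call.
- arm.spot_in(camera, thing): "box" ([left, top, right, bottom] in pixels, round what is visible of it).
- arm.trace(camera, thing): "region" (384x512 bool, what is visible of it) and "box" ([left, top, right, bottom] in pixels, round what is visible of it).
- arm.pinpoint(camera, thing): "centre" ([column, row] in pixels: a listed point, or the origin of a listed thing).
The state is a dict: "t": time; "q": joint angles; "qvel": joint speeds; "tau": joint torques, N m; "position": TCP position; "eef_rot": TCP orientation; "wrist_force": force on the tool from outside, world axes, zero at the start; "ft_torque": the same for the moment, N m; "opening": finger opening in m; "grip_force": force on a finger pad.
Only numpy, scipy, OpenCV 4.12 (cv2) and the standard library are available. Lean on these libraries where they do the work, as an engineer would, in place of code of your own. Each camera call takes 0.05 s, during which the arm holds its last target. There are 200 camera calls.

## Working session

There is one attempt and no reset: what is moved stays moved. The work goes in short steps, Python scripts to look and compute and a tool call to move; the robot and the scene stay as the last step left them, time stands still between calls to the robot, and variables do not carry over. Pictures are saved under pics/ and viewed, at most 10 in all, crops included, and the job is handed in when it is done.

Besides the shell and the picture viewer there is one more tool, called after ">>>" as name(argument=value, ...) on one line, values as JSON. carry_out: Moves the arm, as the interface text tells. Its arguments: {"type":"object","properties":{"increments":{"type":"array"},"grip_force":{"type":"number"}},"required":["increments"]}

```bash
mkdir -p pics; cat > h.py <<'E'
import numpy as np, cv2
from scipy.spatial.transform import Rotation as R
from bench import arm
def ray(cam,px):
    c=arm.get_calibration(cam); d=np.array([(px[0]-c['cx'])/c['fx'],(px[1]-c['cy'])/c['fy'],1.])
    o=c['orientation']; M=R.from_quat(o).as_matrix() if np.size(o)==4 else np.array(o).reshape(3,3)
    d=M@d; return np.array(c['eye']),d/np.linalg.norm(d)
def tri(rs):
    A=np.zeros((3,3));b=np.zeros(3)
    for e,d in rs:
        P=np.eye(3)-np.outer(d,d);A+=P;b+=P@e
    p=np.linalg.solve(A,b); return p,[round(float(np.linalg.norm((np.eye(3)-np.outer(d,d))@(p-e))),4) for e,d in rs]
def atz(r,z):
    e,d=r; return e+d*(z-e[2])/d[2]
E
python3 - <<'E'
from h import *
np.set_printoptions(precision=4,suppress=True)
ims=[arm.camera(c) for c in('scene','side')]
for c,i in zip(('scene','side'),ims): cv2.imwrite(f'pics/{c}0.png',cv2.resize(i[:,:,::-1],(768,576)))
for n in('ring_center','bowl_center','cup_center','fixture','glaze_jar','mug'):
    rs=[]
    for c in('scene','side'):
        r=arm.pinpoint(c,n)
        if r: print(n,c,r[0]); rs.append(ray(c,r[0]['centre']))
    if len(rs)==2: print('   ',*tri(rs))
for c in('scene','side','wrist'): print(c,arm.get_calibration(c))
print(arm.get_obs())
E
```

```text
ring_center scene {'centre': [283.3, 201.9], 'score': 0.58}
ring_center side {'centre': [232.8, 197.0], 'score': 0.67}
    [0.632  0.0334 0.0963] [0.0016, 0.0016]
bowl_center scene {'centre': [345.5, 190.4], 'score': 0.98}
bowl_center side {'centre': [205.4, 242.8], 'score': 0.59}
    [0.6417 0.2428 0.0812] [0.0019, 0.0019]
cup_center scene {'centre': [223.8, 243.3], 'score': 0.57}
cup_center side {'centre': [233.0, 162.1], 'score': 0.74}
    [ 0.7083 -0.172   0.0815] [0.0009, 0.0009]
fixture scene {'centre': [260.9, 188.8], 'score': 0.74}
fixture side {'centre': [269.9, 219.3], 'score': 0.68}
    [ 0.5069  0.0019 -0.0033] [0.0025, 0.0025]
glaze_jar scene {'centre': [326.1, 160.8], 'score': 0.97}
glaze_jar side {'centre': [259.4, 275.9], 'score': 0.72}
    [0.463  0.2609 0.0069] [0.0028, 0.0028]
mug scene {'centre': [116.9, 244.3], 'score': 0.75}
mug side {'centre': [284.1, 141.9], 'score': 0.61}
    [ 0.5851 -0.4862 -0.0012] [0.0023, 0.0023]
scene {'fx': 353.81348415729616, 'fy': 353.81348415729616, 'cx': 257.1735174108778, 'cy': 191.09210587615925, 'eye': array([ 1.1301, -0.2121,  
[... 295 characters left out ...]
3186396354542, 'fy': 297.3186396354542, 'cx': 257.14037173039594, 'cy': 196.80533003635423, 'eye': array([0.6504, 0.0799, 0.3843]), 'orientation': array([ 0.9895, -0.0001,  0.0003,  0.1447])}
{'t': 0.7, 'q': array([-0.0992,  0.3332,  0.0399,  1.4654, -0.0134,  1.3433, -0.0585]), 'qvel': array([ 0.001 , -0.0005,  0.0019,  0.0002, -0.0002,  0.001 ,  0.0013]), 'tau': array([  0.0001, -65.5958,   1.3327, -40.3998,  -0.06  ,   0.0352,
        -0.    ]), 'position': array([0.65  , 0.    , 0.2416]), 'eef_rot': array([ 0.7071,  0.7071,  0.    , -0.    ]), 'wrist_force': array([ 0.613 ,  0.3395, -0.0704]), 'ft_torque': array([0.01  , 0.0129, 0.0288]), 'grip_force': 0.0, 'opening': 0.0867025499574812}
```

View pics/scene0.png

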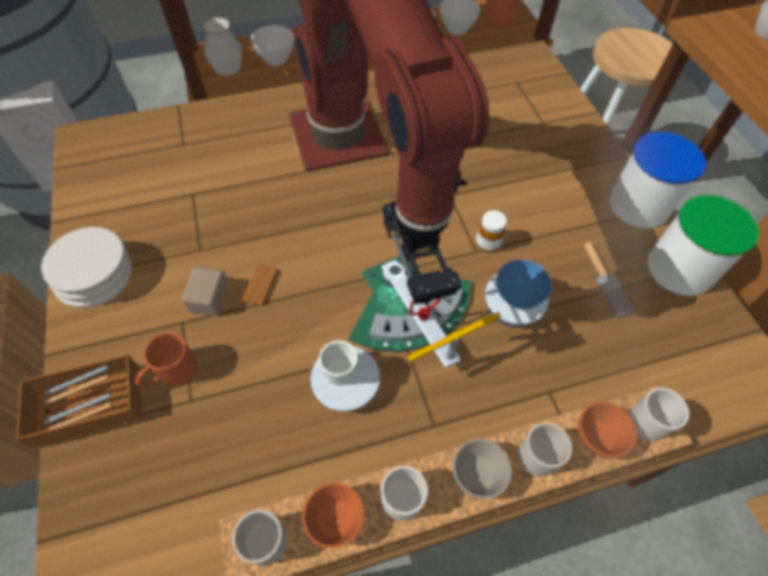

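View pics/side0.png

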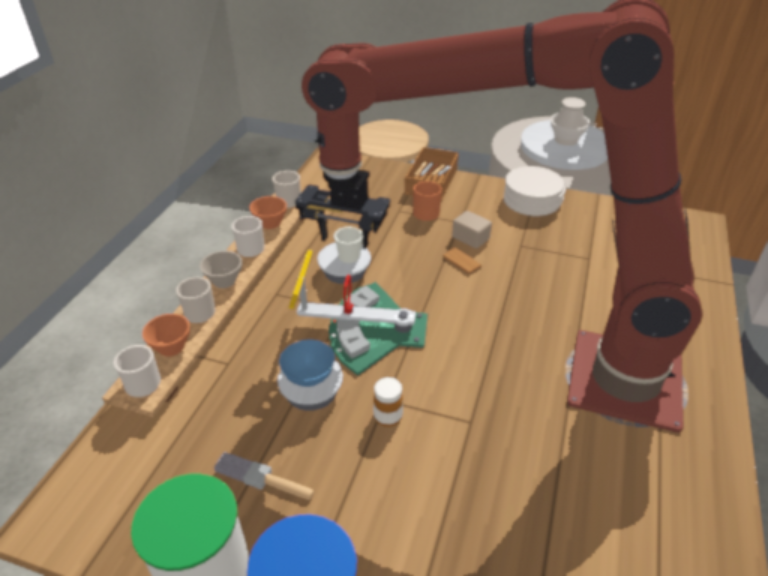

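The bowl is on the left (+y, near scene picture px (525,285)), so the swing is positive. The ring is at about (425,312) and the pivot at about (395,270). I'll work out the move to a tilted standoff pose behind the ring.

```bash
cat >> h.py <<'E'
np.set_printoptions(precision=4,suppress=True)
def pose(psi,tilt=np.radians(40)):
    r=np.array([np.cos(psi),np.sin(psi),0]);z=np.array([0,0,1.])
    d=np.sin(tilt)*r-np.cos(tilt)*z; x=np.cos(tilt)*r+np.sin(tilt)*z
    return np.column_stack([x,np.cross(d,x),d])
def rel(p0,R0,p,Rt):
    return 'turn',R.from_matrix(R0.T@Rt).as_rotvec()/2,'shift',R0.T@(p-p0)/.12
def now():
    o=arm.get_obs(); return o['position'],R.from_quat(o['eef_rot']).as_matrix()
E
python3 - <<'E'
from h import *
for n,z in(('ring_center',.1065),('fixture',0.)):
    for c in('scene','side'):
        r=arm.pinpoint(c,n); print(n,c,r[0],atz(ray(c,r[0]['centre']),z))
p0,R0=now(); psi=.246; Rt=pose(psi); C=np.array([.632,.033,.1065])
print(rel(p0,R0,C-.11*Rt[:,2],Rt))
E
```

```text
ring_center scene {'centre': [283.3, 201.9], 'score': 0.58} [0.639  0.0315 0.1065]
ring_center side {'centre': [232.8, 197.0], 'score': 0.67} [0.6265 0.0426 0.1065]
fixture scene {'centre': [260.9, 188.8], 'score': 0.74} [0.5113 0.0025 0.    ]
fixture side {'centre': [269.9, 219.3], 'score': 0.68} [0.5044 0.0029 0.    ]
('turn', array([-0.2307,  0.2957,  0.6336]), 'shift', array([ 0.1315, -0.7211,  0.4231]))
```

>>> carry_out(increments=[[[-0.23, 0.296, 0.634], [0, -0.3, 0], -1], [[-0.23, 0.296, 0.634], [0.13, -0.72, 0], -1], [[-0.23, 0.296, 0.634], [0.13, -0.72, 0], -1], [[-0.23, 0.296, 0.634], [0.13, -0.72, 0], -1], [[-0.23, 0.296, 0.634], [0.13, -0.72, 0], -1], [[-0.23, 0.296, 0.634], [0.13, -0.72, 0], -1], [[-0.23, 0.296, 0.634], [0.13, -0.72, 0.0], -1], [[-0.23, 0.296, 0.634], [0.13, -0.72, 0.1], -1], [[-0.23, 0.296, 0.634], [0.13, -0.72, 0.2], -1], [[-0.23, 0.296, 0.634], [0.13, -0.72, 0.3], -1], [[-0.23, 0.296, 0.634], [0.13, -0.72, 0.42], -1], [[-0.23, 0.296, 0.634], [0.13, -0.72, 0.42], -1], [[-0.23, 0.296, 0.634], [0.13, -0.72, 0.42], -1], [[-0.23, 0.296, 0.634], [0.13, -0.72, 0.42], -1], [[-0.23, 0.296, 0.634], [0.13, -0.72, 0.42], -1], [[-0.23, 0.296, 0.634], [0.13, -0.72, 0.42], -1]], grip_force=10)

```text
t: 2.23
position: [0.5647, 0.0154, 0.1925]
eef_rot: [0.932, 0.116, 0.34, -0.042]
wrist_force: [0.9, 0.0, -0.5]
opening: 0.0004
grip_force: 0.0
```

```bash
cat >> h.py <<'E'
def wray(px,c):
    v=np.array([px[0]-c['cx'],px[1]-c['cy']]); r=np.linalg.norm(v); t=r/c['fx']
    d=R.from_quat(c['orientation']).as_matrix()@np.array([*(np.sin(t)*v/r),np.cos(t)]); return np.array(c['eye']),d
def meas(names):
    c=arm.get_calibration('wrist'); im={k:arm.camera(k) for k in('wrist','scene','side')}
    for n in names:
        rs=[]
        for k in im:
            r=arm.pinpoint(k,n)
            if r:
                rr=wray(r[0]['centre'],c) if k=='wrist' else ray(k,r[0]['centre']); rs.append(rr); print(n,k,r[0])
        if len(rs)>1: print('  tri',*tri(rs))
    return im,c
E
python3 - <<'E'
from h import *
o=arm.get_obs();print(o['t'],o['position'],o['q'],o['opening'],o['wrist_force'])
im,c=meas(['ring_center','fixture'])
cv2.imwrite('pics/w1.png',cv2.resize(im['wrist'][:,:,::-1],(768,576)))
s=im['side'][120:250,170:310,::-1]; q=im['scene'][130:260,220:360,::-1]
cv2.imwrite('pics/c1.png',cv2.resize(np.hstack([q,s]),(800,371),interpolation=cv2.INTER_CUBIC))
E
```

```text
2.2333 [0.5647 0.0154 0.1925] [-0.013  -0.1745  0.0007  2.2976 -0.4337  0.3646 -0.9811] 0.00040927364317233926 [ 0.9386  0.0322 -0.5273]
ring_center wrist {'centre': [258.4, 197.1], 'score': 0.66}
ring_center scene {'centre': [281.4, 202.5], 'score': 0.44}
ring_center side {'centre': [231.4, 196.2], 'score': 0.44}
  tri [0.6372 0.031  0.0996] [0.0044, 0.0042, 0.0018]
fixture scene {'centre': [260.7, 191.3], 'score': 0.97}
fixture side {'centre': [269.4, 219.0], 'score': 0.9}
  tri [ 0.5118 -0.0017 -0.008 ] [0.0045, 0.0045]
```

View pics/w1.png

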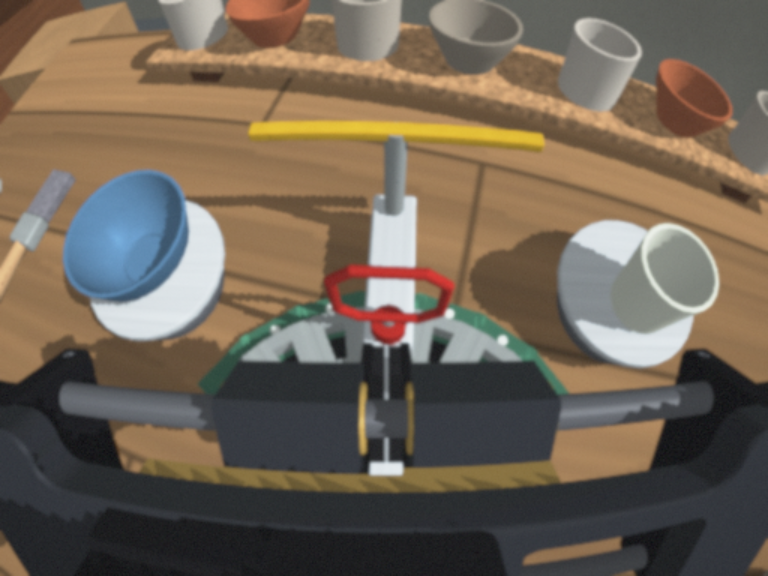

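View pics/c1.png

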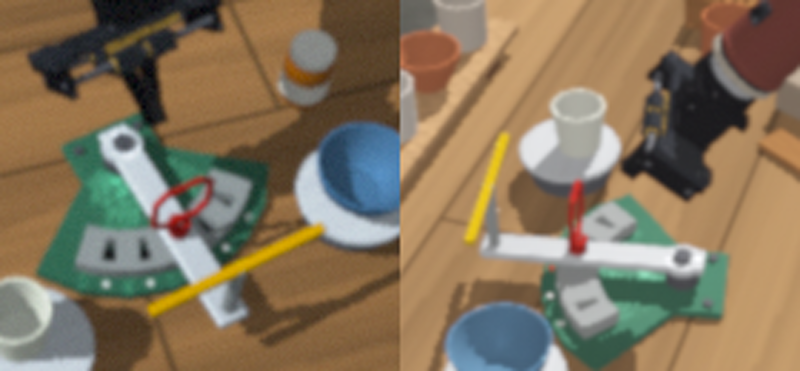

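The wrist view shows the ring at px x 325–452, y 265–322, centred on the shut fingers at x 388. The bowl is left and the cup right. I'll fit the pivot and yaw from the red ring and the yellow bar.

```bash
cat >> h.py <<'E'
from scipy.optimize import least_squares
def proj(P,k,c):
    q=(P-np.array(c['eye']))@R.from_quat(c['orientation']).as_matrix()
    if k=='wrist':
        rho=np.linalg.norm(q[:,:2],axis=1); t=np.arctan2(rho,q[:,2]); return q[:,:2]/rho[:,None]*(t*c['fx'])[:,None]+[c['cx'],c['cy']]
    return q[:,:2]/q[:,2:]*c['fx']+[c['cx'],c['cy']]
def mask(im,kind):
    h=cv2.cvtColor(im,cv2.COLOR_RGB2HSV).astype(int);H,S,V=h[...,0],h[...,1],h[...,2]
    m=((H<5)|(H>174))&(S>170)&(V>90) if kind=='red' else (H>19)&(H<30)&(S>190)&(V>110)
    n,l,st,ce=cv2.connectedComponentsWithStats(m.astype(np.uint8)); return l,st,ce
def comp(im,kind,near,rad=40):
    l,st,ce=mask(im,kind); best=[i for i in range(1,len(st)) if np.linalg.norm(ce[i]-near)<rad]
    i=max(best,key=lambda i:st[i,4]); return st[i]
OCT=np.array([(a,b) for a,b in[(18,30),(30,18),(30,-18),(18,-30),(-18,-30),(-30,-18),(-30,18),(-18,30)]])/1000
def ringpts(ctr,psi):
    t=np.array([-np.sin(psi),np.cos(psi),0]); P=[]
    for s in(35.6/30,): P+= [ctr+s*a*t+np.array([0,0,s*b]) for a,b in OCT]
    return np.array(P)   # outer outline
def barpts(piv,psi):
    r=np.array([np.cos(psi),np.sin(psi),0]);t=np.array([-r[1],r[0],0])
    return np.array([piv+.235*r+a*t+[0,0,z]+b*r for a in(-.1,.1) for z in(.143,.132) for b in(-.006,.006)])
def fit(im,cw,psi_rel=0,lift=False):
    cal={k:(cw if k=='wrist' else arm.get_calibration(k)) for k in im}; M={}
    g=[.509,.001,.246+psi_rel]
    for k in im:
        r=np.array([np.cos(g[2]),np.sin(g[2]),0]);p=np.array([g[0],g[1],0])
        for kind,P in(('red',p+.13*r+[0,0,.1065]),('yel',p+.235*r+[0,0,.138])):
            try: s=comp(im[k],kind,proj(P[None],k,cal[k])[0])
            except ValueError: print('no',k,kind); continue
            M[k,kind]=np.array([s[0],s[1],s[0]+s[2],s[1]+s[3]])-.0; print(k,kind,M[k,kind],s[4])
    def f(v,full=False):
        piv=np.array([v[0],v[1],0]);r=np.array([np.cos(v[2]),np.sin(v[2]),0]);e={}
        for (k,kind),m in M.items():
            Q=proj(ringpts(piv+.13*r+[0,0,.1065+(v[3] if lift else 0)],v[2]) if kind=='red' else barpts(piv,v[2]),k,cal[k])
            b=np.array([*Q.min(0),*Q.max(0)])+.5
            e[k,kind]=(b-m)[:3] if kind=='red' else b-m
        return e if full else np.concatenate(list(e.values()))
    s=least_squares(f,g+([0.] if lift else []),loss='soft_l1',f_scale=1.5,x_scale=.01)
    for k,e in f(s.x,True).items(): print(k,e)
    return s.x
E
python3 - <<'E'
from h import *
c=arm.get_calibration('wrist'); im={k:arm.camera(k) for k in('wrist','scene','side')}
v=fit(im,c); print(v); v=fit(im,c,lift=True); print(v)
E
```

```text
wrist red [217. 175. 303. 227.] 1201
wrist yel [215.  81. 258.  90.] 152
scene red [280. 205. 287. 212.] 32
scene yel [272. 209. 333. 241.] 294
side red [229. 184. 234. 197.] 31
side yel [193. 167. 208. 205.] 109
('wrist', 'red') [ 1.2645  0.1605 -0.1043]
('wrist', 'yel') [-53.4992  -1.1129 102.8063   7.1053]
('scene', 'red') [ -6.0252 -11.692    8.0486]
('scene', 'yel') [ 1.7191 -1.8558  2.6695  2.8439]
('side', 'red') [-0.0312 -0.9828 -1.8185]
('side', 'yel') [-1.1255  0.1498 -1.5036  2.7899]
[0.5134 0.0029 0.2351]
wrist red [217. 175. 303. 227.] 1201
wrist yel [215.  81. 258.  90.] 152
scene red [280. 205. 287. 212.] 32
scene yel [272. 209. 333. 241.] 294
side red [229. 184. 234. 197.] 31
side yel [193. 167. 208. 205.] 109
('wrist', 'red') [ 2.0476  0.393  -0.2121]
('wrist', 'yel') [-54.1931  -1.1309 101.6379   5.3914]
('scene', 'red') [ -5.8761 -10.9686   8.0299]
('scene', 'yel') [ 2.411  -1.9384  2.9507  3.3831]
('side', 'red') [-0.2387 -0.5316 -2.2423]
('side', 'yel') [-1.2193  0.2749 -2.1921  2.9512]
[ 0.5151  0.0015  0.2462 -0.0024]
```

```bash
sed -i 's/(S>170)&(V>90)/(S>135)\&(V>80)/; s/(H>19)&(H<30)&(S>190)&(V>110)/(H>18)\&(H<33)\&(S>165)\&(V>90)/' h.py
python3 - <<'E'
from h import *
c=arm.get_calibration('wrist'); im={k:arm.camera(k) for k in('wrist','scene','side')}
v=fit(im,c); print(v); 
p,R0=now(); r=np.array([np.cos(v[2]),np.sin(v[2]),0]); C=np.array([*v[:2],.1065])+.13*r
print(C, p, rel(p,R0,C+.008*pose(v[2])[:,2],pose(v[2])), (R0.T@(C-p)))
E
```

```text
wrist red [217. 174. 303. 227.] 1452
wrist yel [166.  79. 363.  98.] 2270
scene red [279. 201. 292. 213.] 52
scene yel [271. 209. 333. 242.] 348
side red [229. 184. 234. 197.] 43
side yel [193. 167. 208. 206.] 148
('wrist', 'red') [ 1.2644  0.6381 -0.1323]
('wrist', 'yel') [-1.3744 -1.1041  0.9027  1.4779]
('scene', 'red') [-5.2054 -7.5946  3.2212]
('scene', 'yel') [ 1.2872 -0.7393  2.3388  1.4443]
('side', 'red') [-0.2833 -0.9537 -1.4818]
('side', 'yel') [-1.7424 -0.3314 -0.5186  1.1541]
[0.5124 0.0066 0.2063]
[0.6397 0.0333 0.1065] [0.5636 0.0156 0.1911] ('turn', array([-0.0132,  0.0002,  0.0147]), 'shift', array([0.0457, 0.0141, 1.0254])) [0.0055 0.0015 0.1151]
```

>>> carry_out(increments=[[[-0.013, 0, 0.015], [0.045, 0.014, 0.05], -1], [[-0.013, 0, 0.015], [0.045, 0.014, 0.15], -1], [[-0.013, 0, 0.015], [0.045, 0.014, 0.25], -1], [[-0.013, 0, 0.015], [0.045, 0.014, 0.35], -1], [[-0.013, 0, 0.015], [0.045, 0.014, 0.45], -1], [[-0.013, 0, 0.015], [0.045, 0.014, 0.55], -1], [[-0.013, 0, 0.015], [0.045, 0.014, 0.65], -1], [[-0.013, 0, 0.015], [0.045, 0.014, 0.72], -1], [[-0.013, 0, 0.015], [0.045, 0.014, 0.8], -1], [[-0.013, 0, 0.015], [0.045, 0.014, 0.87], -1], [[-0.013, 0, 0.015], [0.045, 0.014, 0.94], -1], [[-0.013, 0, 0.015], [0.045, 0.014, 1.0], -1], [[-0.013, 0, 0.015], [0.045, 0.014, 1.0], -1], [[-0.013, 0, 0.015], [0.045, 0.014, 1.0], -1]])

```text
t: 4.15
position: [0.6425, 0.0338, 0.1022]
eef_rot: [0.935, 0.096, 0.34, -0.036]
wrist_force: [0.1, 0.2, 0.0]
opening: 0.0005
grip_force: 0.0
```

```bash
python3 - <<'E'
from h import *
o=arm.get_obs();p,R0=now();print(o['t'],p,o['q'],o['wrist_force']); print('up in tool',R0.T@[0,0,1]/.12*.001,'per mm')
c=arm.get_calibration('wrist'); im={k:arm.camera(k) for k in('wrist','scene','side')}
print(fit(im,c)); print(pose(.206),R0)
a=im['wrist'][120:320,130:390,::-1]; b=im['side'][130:240,170:313,::-1]
cv2.imwrite('pics/c2.png',cv2.resize(np.hstack([cv2.resize(a,(400,300)),cv2.resize(b,(390,300))]),(790,300)))
E
```

```text
4.15 [0.6425 0.0338 0.1022] [ 0.026   0.138  -0.1062  2.2203 -0.6582  0.116  -0.8098] [0.0521 0.204  0.0104]
up in tool [ 0.0053 -0.     -0.0064] per mm
wrist red [243. 250. 273. 266.] 399
wrist yel [101.  67. 418.  97.] 6100
scene red [275. 193. 288. 202.] 28
scene yel [271. 209. 333. 242.] 351
side red [230. 202. 235. 209.] 27
side yel [193. 167. 208. 206.] 148
('wrist', 'red') [-56.8183  -0.7585  65.0288]
('wrist', 'yel') [-0.2904  6.4316  0.7175  1.3454]
('scene', 'red') [-1.5495  0.6077  6.8268]
('scene', 'yel') [ 1.0944 -0.6806  2.0234  1.764 ]
('side', 'red') [ -1.2163 -19.2166  -2.5087]
('side', 'yel') [-1.5929 -0.4948 -0.6291  0.9616]
[0.513  0.0047 0.2107]
[[ 0.7498  0.2045  0.6292]
 [ 0.1567 -0.9789  0.1315]
 [ 0.6428  0.     -0.766 ]] [[ 0.7508  0.2045  0.6281]
 [ 0.1561 -0.9789  0.132 ]
 [ 0.6418 -0.0011 -0.7669]]
```

View pics/c2.png

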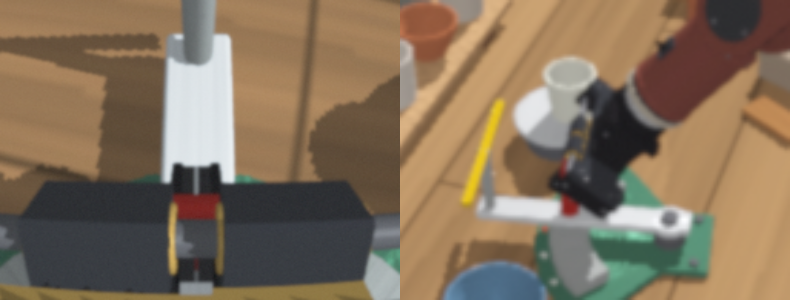

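The shut fingers are inside the ring: its red top rod is visible over the fingers at px (195,207), and there's no contact force. I'll lift in steps while watching force.

>>> carry_out(increments=[[[0, 0, 0], [0.018, 0, -0.021], -1], [[0, 0, 0], [0.036, 0, -0.043], -1], [[0, 0, 0], [0.054, 0, -0.064], -1], [[0, 0, 0], [0.072, 0, -0.085], -1], [[0, 0, 0], [0.09, 0, -0.107], -1], [[0, 0, 0], [0.107, 0, -0.128], -1], [[0, 0, 0], [0.107, 0, -0.128], -1], [[0, 0, 0], [0.107, 0, -0.128], -1]])

```text
t: 4.97
position: [0.6421, 0.034, 0.1222]
eef_rot: [0.935, 0.097, 0.339, -0.036]
wrist_force: [-3.8, -0.7, -4.2]
opening: 0.0005
grip_force: 2.7
```

```bash
python3 - <<'E'
from h import *
o=arm.get_obs();p,R0=now();print(o['t'],p,o['q'],o['wrist_force'])
E
```

```text
4.9667 [0.6421 0.034  0.1222] [-0.0654  0.0977 -0.0106  2.2119 -0.5416  0.1627 -0.9345] [-3.7738 -0.6973 -4.1655]
```

>>> carry_out(increments=[[[0, 0, 0], [0.015, 0, -0.018], -1], [[0, 0, 0], [0.03, 0, -0.036], -1], [[0, 0, 0], [0.045, 0, -0.054], -1], [[0, 0, 0], [0.058, 0, -0.07], -1], [[0, 0, 0], [0.058, 0, -0.07], -1], [[0, 0, 0], [0.058, 0, -0.07], -1]])

```text
t: 5.47
position: [0.6422, 0.0339, 0.1333]
eef_rot: [0.935, 0.097, 0.34, -0.036]
wrist_force: [-6.1, -1.1, -6.3]
opening: 0.0006
grip_force: 4.1
```

```bash
python3 - <<'E'
from h import *
o=arm.get_obs();p,R0=now();print(o['t'],p,o['q'],o['wrist_force'])
c=arm.get_calibration('wrist'); im={k:arm.camera(k) for k in('wrist','scene','side')}
print(fit(im,c))
a=im['scene'][150:260,230:373,::-1]; b=im['side'][130:240,170:313,::-1]
cv2.imwrite('pics/c3.png',cv2.resize(np.hstack([a,b]),(780,300),interpolation=cv2.INTER_CUBIC))
E
```

```text
5.4667 [0.6422 0.0339 0.1333] [-0.0939  0.0779  0.0189  2.2049 -0.481   0.1869 -0.9975] [-6.0893 -1.1259 -6.3107]
wrist red [244. 253. 272. 266.] 291
wrist yel [119. 101. 399. 124.] 4860
scene red [279. 204. 286. 213.] 35
scene yel [271. 209. 333. 242.] 354
side red [229. 194. 235. 209.] 37
side yel [193. 167. 208. 206.] 148
('wrist', 'red') [-43.1915   4.2227  53.7531]
('wrist', 'yel') [-0.1373 -1.7897  1.3096 -0.4212]
('scene', 'red') [-5.3278 -9.6725  8.9643]
('scene', 'yel') [ 1.7422 -0.2568  2.3921  2.7799]
('side', 'red') [ -0.8298 -11.4363  -3.2795]
('side', 'yel') [-2.091  -0.5302 -1.5885  0.9339]
[0.5159 0.0032 0.2201]
```

View pics/c3.png

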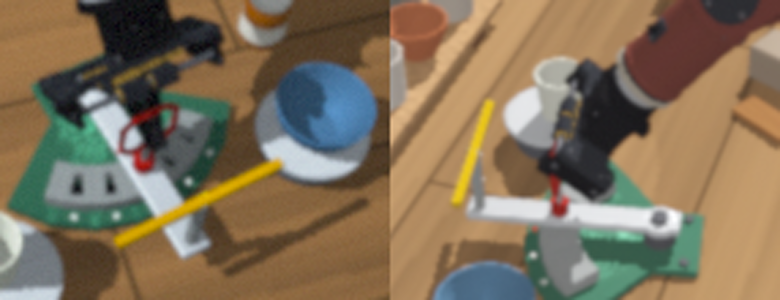

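The ring's top edge rose about 4.5 px in the scene view (px (178,105) in the crop) and the load is about 6 N, so the pin is out. Next I'll work out the swing arc.

```bash
cat >> h.py <<'E'
PIV=np.array([.514,.0045,0])
def arc(a,dz=0):
    p,R0=now(); Z=R.from_rotvec([0,0,a]).as_matrix(); return rel(p,R0,PIV+Z@(p-PIV)+[0,0,dz],Z@R0)
E
python3 - <<'E'
from h import *
for a in(.04,.08,.12,.16,.2,.24): print(a,*[np.round(x,3) for x in arc(a) if not isinstance(x,str)])
E
```

```text
0.04 [ 0.013 -0.    -0.015] [-0.001 -0.044 -0.001]
0.08 [ 0.026 -0.    -0.031] [-0.004 -0.088 -0.003]
0.12 [ 0.039 -0.    -0.046] [-0.008 -0.131 -0.007]
0.16 [ 0.051 -0.    -0.061] [-0.013 -0.174 -0.011]
0.2 [ 0.064 -0.    -0.077] [-0.02  -0.217 -0.017]
0.24 [ 0.077 -0.    -0.092] [-0.028 -0.26  -0.023]
```

>>> carry_out(increments=[[[0.006, 0, -0.008], [0, -0.022, 0], -1], [[0.013, 0, -0.015], [-0.001, -0.044, -0.001], -1], [[0.02, 0, -0.023], [-0.002, -0.066, -0.002], -1], [[0.026, 0, -0.031], [-0.004, -0.088, -0.003], -1], [[0.032, 0, -0.038], [-0.006, -0.11, -0.005], -1], [[0.039, 0, -0.046], [-0.008, -0.131, -0.007], -1], [[0.045, 0, -0.054], [-0.01, -0.153, -0.009], -1], [[0.051, 0, -0.061], [-0.013, -0.174, -0.011], -1], [[0.058, 0, -0.069], [-0.016, -0.196, -0.014], -1], [[0.064, 0, -0.077], [-0.02, -0.217, -0.017], -1], [[0.071, 0, -0.084], [-0.024, -0.239, -0.02], -1], [[0.071, 0, -0.084], [-0.024, -0.239, -0.02], -1], [[0.071, 0, -0.084], [-0.024, -0.239, -0.02], -1]])

```text
t: 6.7
position: [0.6333, 0.0607, 0.1335]
eef_rot: [0.919, 0.198, 0.334, -0.073]
wrist_force: [-2.6, -0.8, -7.8]
opening: 0.0003
grip_force: 3.4
```

```bash
python3 - <<'E'
from h import *
o=arm.get_obs();p,R0=now();print(o['t'],p,o['q'],o['wrist_force'])
c=arm.get_calibration('wrist'); im={k:arm.camera(k) for k in('wrist','scene','side')}
print(fit(im,c,.2))
for a in(.04,.06,.08,.1): print(a,*[np.round(x,3) for x in arc(a) if not isinstance(x,str)])
E
```

```text
6.7 [0.6333 0.0607 0.1335] [ 0.091   0.0978 -0.1221  2.1826 -0.8789  0.3152 -0.4014] [-2.5647 -0.7943 -7.8113]
wrist red [243. 253. 272. 266.] 309
wrist yel [121. 100. 401. 126.] 4894
scene red [286. 199. 293. 209.] 30
scene yel [290. 195. 342. 238.] 294
side red [229. 184. 232. 200.] 39
side yel [197. 175. 201. 216.] 151
('wrist', 'red') [-34.4911   3.0277  60.96  ]
('wrist', 'yel') [ 0.1925 -2.4473  0.9813 -0.0488]
('scene', 'red') [-4.1225 -9.5475  6.5963]
('scene', 'yel') [2.031  0.2133 0.8535 3.9367]
('side', 'red') [-0.9396  3.0646 -1.4223]
('side', 'yel') [-2.5795  0.0695 -0.3483  1.4243]
[ 0.5201 -0.0033  0.4603]
0.04 [ 0.013 -0.    -0.015] [-0.001 -0.044 -0.001]
0.06 [ 0.019 -0.    -0.023] [-0.002 -0.066 -0.002]
0.08 [ 0.026 -0.    -0.031] [-0.004 -0.088 -0.003]
0.1 [ 0.032 -0.    -0.038] [-0.006 -0.11  -0.005]
```

>>> carry_out(increments=[[[0.006, 0, -0.008], [0, -0.022, 0], -1], [[0.013, 0, -0.015], [-0.001, -0.044, -0.001], -1], [[0.019, 0, -0.023], [-0.002, -0.066, -0.002], -1], [[0.026, 0, -0.031], [-0.004, -0.088, -0.003], -1], [[0.026, 0, -0.031], [-0.004, -0.088, -0.003], -1], [[0.026, 0, -0.031], [-0.004, -0.088, -0.003], -1]])

```text
t: 7.35
position: [0.6284, 0.0704, 0.1337]
eef_rot: [0.91, 0.235, 0.331, -0.086]
wrist_force: [-2.4, -0.8, -7.1]
opening: 0.0006
grip_force: 3.2
```

```bash
cat >> h.py <<'E'
def ang(M,cal):
    "psi from yellow bar box centres + extents, pivot fixed"
    def f(v):
        e=[]
        for k,m in M.items():
            Q=proj(barpts(PIV,v[0]),k,cal[k]); b=np.array([*Q.min(0),*Q.max(0)])+.5; d=b-m
            e+=[(d[0]+d[2])/2,(d[1]+d[3])/2]
        return e
    s=least_squares(f,[.3]);return s.x[0],np.round(s.fun,1)
def yel(names=('scene','side')):
    cal={k:arm.get_calibration(k) for k in names}; M={}
    for k in names:
        im=arm.camera(k); st=max((s for s,ce in zip(*mask(im,'yel')[1:]) if s[2]<100 and 60<s[1]+s[3]/2<330 and 150<s[0]<400),key=lambda s:s[4])
        M[k]=np.array([st[0],st[1],st[0]+st[2],st[1]+st[3]])
    return M,ang(M,cal)
E
python3 - <<'E'
from h import *
cal={k:arm.get_calibration(k) for k in('scene','side')}
f=lambda a,b:ang(dict(scene=np.array(a),side=np.array(b)),cal)
print('start',f([271,209,333,242],[193,167,208,206]))
print('0.22',f([290,195,342,238],[197,175,201,216]))
o=arm.get_obs();print(o['t'],o['position'],o['wrist_force'],o['q'])
print(yel())
E
```

```text
start (np.float64(0.19757843080457002), array([ 0.7,  1.3, -1.2, -0.5]))
0.22 (np.float64(0.41730037684239474), array([ 0.8,  1.6, -1.1,  0.6]))
7.35 [0.6284 0.0704 0.1337] [-2.4009 -0.8454 -7.1179] [ 0.1197  0.1058 -0.1355  2.1734 -0.9327  0.3735 -0.2758]
({'scene': array([296, 190, 344, 236], dtype=int32), 'side': array([195, 179, 203, 220], dtype=int32)}, (np.float64(0.49567919955617196), array([ 1.1,  1.4, -0.6,  0.3])))
```

The arm has swung 0.298 rad, so I'll lower it straight down.

>>> carry_out(increments=[[[0, 0, 0], [-0.016, 0, 0.019], -1], [[0, 0, 0], [-0.032, 0, 0.038], -1], [[0, 0, 0], [-0.048, 0, 0.057], -1], [[0, 0, 0], [-0.064, 0, 0.077], -1], [[0, 0, 0], [-0.08, 0, 0.096], -1], [[0, 0, 0], [-0.096, 0, 0.115], -1], [[0, 0, 0], [-0.112, 0, 0.134], -1], [[0, 0, 0], [-0.128, 0, 0.154], -1], [[0, 0, 0], [-0.139, 0, 0.166], -1], [[0, 0, 0], [-0.139, 0, 0.166], -1], [[0, 0, 0], [-0.139, 0, 0.166], -1]])

```text
t: 8.37
position: [0.629, 0.0707, 0.1084]
eef_rot: [0.91, 0.235, 0.332, -0.086]
wrist_force: [1.1, -0.1, 0.8]
opening: 0.0004
grip_force: 0.0
```

```bash
python3 - <<'E'
from h import *
o=arm.get_obs();print(o['t'],o['position'],o['wrist_force'],o['q'])
print(yel())
c=arm.get_calibration('wrist'); im={k:arm.camera(k) for k in('wrist','scene','side')}
a=im['wrist'][120:320,130:390,::-1]; b=im['side'][130:240,170:313,::-1]
cv2.imwrite('pics/c4.png',np.hstack([cv2.resize(a,(400,300)),cv2.resize(b,(390,300))]))
E
```

```text
8.3667 [0.629  0.0707 0.1084] [ 1.0541 -0.1153  0.788 ] [ 0.1475  0.1516 -0.1666  2.1892 -1.0544  0.3329 -0.1388]
({'scene': array([296, 190, 344, 236], dtype=int32), 'side': array([195, 179, 203, 220], dtype=int32)}, (np.float64(0.49567919955617196), array([ 1.1,  1.4, -0.6,  0.3])))
```

View pics/c4.png

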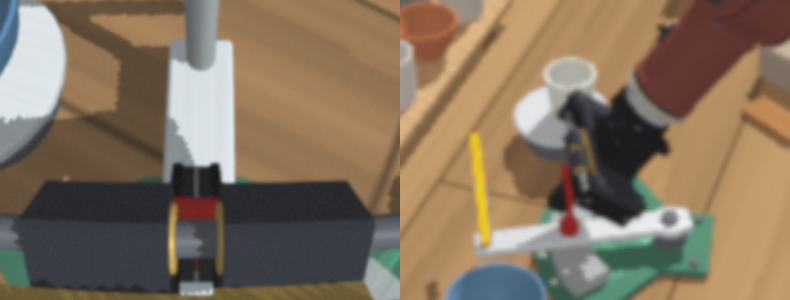

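Force is gone and the bar angle holds. I'll check whether the pin is home or riding a land, by comparing the ring rod's row in the wrist view with the model.

```bash
python3 - <<'E'
from h import *
c=arm.get_calibration('wrist'); im=arm.camera('wrist'); cs=arm.get_calibration('side'); s=arm.camera('side')
psi=.21+.298; r=np.array([np.cos(psi),np.sin(psi),0])
for L in(0,.005,.01):
    C=PIV+.13*r+[0,0,.1065+L]
    print(L,proj(ringpts(C,psi),'wrist',c)[:, 1].min(), 'side top',proj(ringpts(C,psi),'side',cs)[:,1].min(),proj(C[None],'wrist',c))
l,st,ce=mask(im,'red'); print([ (x[:5],np.round(y)) for x,y in zip(st,ce) if 20<x[4]<5000 and 150<y[0]<350 and y[1]>150])
l,st,ce=mask(s,'red'); print([ (x[:5],np.round(y)) for x,y in zip(st,ce) if 8<x[4]<5000 and 210<y[0]<250 and 160<y[1]<240])
E
```

```text
0 250.9288478099252 side top 189.57736642603257 [[262.133  265.9612]]
0.005 248.25032946562732 side top 188.44353995451826 [[262.272  264.3259]]
0.01 245.35712007138505 side top 187.30449617883306 [[262.4197 262.5862]]
[(array([243, 251,  30,  15, 367], dtype=int32), array([257., 258.]))]
[(array([229, 190,   6,  26,  76], dtype=int32), array([231., 204.]))]
```

The observed row is 251, against 250.9 modelled for home and 245.4 for riding a land, so the pin is home. I'll withdraw along the finger axis.

>>> carry_out(increments=[[[0, 0, 0], [0, 0, -0.06], -1], [[0, 0, 0], [0, 0, -0.14], -1], [[0, 0, 0], [0, 0, -0.22], -1], [[0, 0, 0], [0, 0, -0.3], -1], [[0, 0, 0], [0, 0, -0.4], -1], [[0, 0, 0], [0, 0, -0.5], -1], [[0, 0, 0], [0, 0, -0.6], -1], [[0, 0, 0], [0, 0, -0.7], -1], [[0, 0, 0], [0, 0, -0.8], -1], [[0, 0, 0], [0, 0, -0.92], -1], [[0, 0, 0], [0, 0, -0.92], -1], [[0, 0, 0], [0, 0, -0.92], -1]])

```text
t: 9.72
position: [0.5665, 0.0356, 0.1931]
eef_rot: [0.91, 0.235, 0.332, -0.086]
wrist_force: [0.7, -0.6, -1.1]
opening: 0.0004
grip_force: 0.0
```

```bash
python3 - <<'E'
from h import *
o=arm.get_obs();print(o['t'],o['position'],o['wrist_force'])
print(yel())
c=arm.get_calibration('wrist'); im={k:arm.camera(k) for k in('wrist','scene','side')}
print(fit(im,c,.29,lift=True))
cv2.imwrite('pics/w5.png',cv2.resize(im['wrist'][:,:,::-1],(768,576)))
E
```

```text
9.7167 [0.5665 0.0356 0.1931] [ 0.7168 -0.6345 -1.1135]
({'scene': array([296, 190, 344, 236], dtype=int32), 'side': array([195, 179, 203, 220], dtype=int32)}, (np.float64(0.49567919955617196), array([ 1.1,  1.4, -0.6,  0.3])))
wrist red [215. 186. 303. 233.] 1447
wrist yel [161.  86. 361. 104.] 2381
scene red [288. 189. 301. 207.] 57
scene yel [296. 190. 344. 236.] 257
side red [229. 190. 234. 216.] 68
side yel [195. 179. 203. 220.] 136
('wrist', 'red') [ 1.4043 -0.0182 -0.5814]
('wrist', 'yel') [-1.3263  0.5374  1.3588  1.0454]
('scene', 'red') [-2.3899 -3.6363  1.7537]
('scene', 'yel') [1.2504 0.1685 1.9389 1.3921]
('side', 'red') [-0.0894  0.1812 -1.9175]
('side', 'yel') [-0.5259 -0.2687 -0.3602  1.8306]
[0.5119 0.0079 0.4893 0.0008]
```

View pics/w5.png

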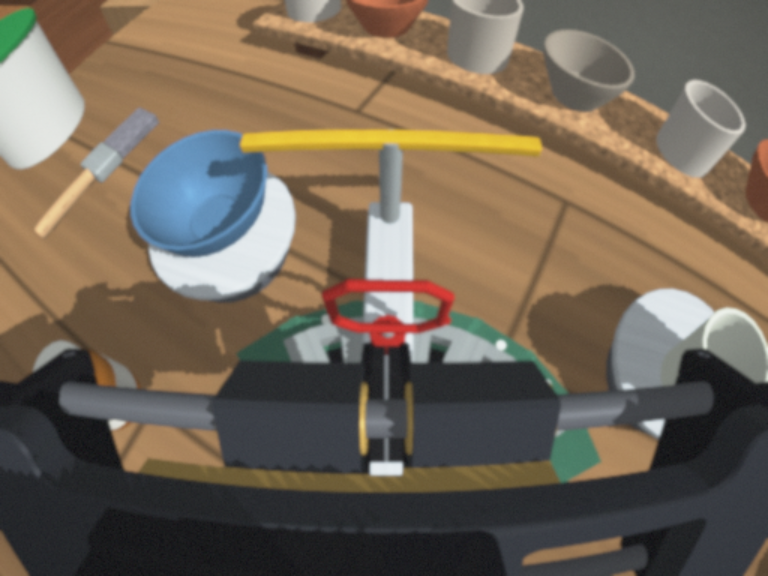

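The ring (px 325–452, 282–345) sits close on its collar. The fitted lift is 0.8 mm, the swing is about 0.29 rad, the fingers are clear and the bowl is untouched. I'll hand it in.

```bash
python3 -c "
from bench import arm
print(arm.finish_job())"
```

```text
the job is handed in; nothing more can be done
None
```

The gauge arm is one hole towards the bowl (measured swing about 0.30 rad), the pin measures home to within about 1 mm, the fingers are clear, and the job was handed in at about 10 s; no verdict was returned.

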